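# Pump up the terrace mister

## Robot

A 6-joint arm with a two-finger parallel gripper is mounted at the origin on the work surface. World frame = base frame: x ahead of the robot, y to its left, z up, the work surface at z = 0. Lengths are in m, angles in rad, forces in N, time in s.
With the tool pointing down it reaches from about 0.375 to 0.925 m from the base axis. Payload 5.7 kg.
Tool frame: the origin (TCP) lies midway between the tips of the shut fingers; the grasp point (between the pads) lies 19 mm behind it (r.grip_depth is the distance from the TCP to the grasp point, in m); z points along the fingers, y is the line along which they close (so a half turn about z gives the same grasp; the last joint's range is limited). The gripper opens to 88 mm and grips with 3 to 60 N. Pads are 20 mm wide; open, the fingers measure 115 mm over their backs; the gripper's body (75 mm by 178 mm) begins 61 mm behind the grasp point.
Start: joints at [1.006, 0.359, 1.51, -0, 1.272, -0.115], TCP at [0.261, 0.54, 0.223] pointing down, gripper open.
Joint ranges: [-2.97, 2.97], [-1.01, 2.36], [0.21, 2.38], [-0.96, 4.11], [0.2, 2.71], [-2.98, 2.98]. Speed limits (rad/s): [2.39, 2.39, 3.14, 3.14, 3.14, 3.14].

## Interface

Orientations are given as a unit quaternion [w, x, y, z].
In Python, from bench import r, read_camera gives the robot as it stands.
- The arm moves only by the tool send_rows, never from a script. Its argument "deltas" is text: rows parted by semicolons, each of 5 numbers parted by spaces: the shift along the tool's x, y, z as a fraction of full scale, then the turn about the tool's z as a fraction of full scale, then the opening, from 0 (shut) to 1 (fully open). In form: tx ty tz turn jaw; .... A call has 1 to 20 rows; each row shifts and turns the commanded pose from where the row before left it, along the tool's axes as they then stand; what a row does not reach is not made up. Full scale, the value 1, is 0.5 m for a shift and 90 degrees for a turn. A row lasts 1/8 s, in which the tool goes at most 62.5 mm and 10.7 degrees, less where a joint would pass 70% of its speed; a pose out of reach is approached as far as the arm can. A call with a number of a shift or a turn outside -1 to 1 is refused whole. A call with a gripper value outside its range is refused whole. The fingers move at their own pace and stop on an object; the grip force is fixed at half the most. Time passes only in rows, so rows that do not move let the fingers close. It gives the time, the measured TCP pose, the force, the opening and the grip force at its end, in the units of the state.
- r.sense(): the state, without advancing time (a new reading comes with each control period).
- read_camera(name): name is "scene" or "top" or "wrist"; returns a dict with "color" (400x640x3 uint8, red, green, blue), "fov_y" (degrees; the focal length in pixels is half the picture's height over the tangent of half this angle, whatever the lens; pixels are square), "cx", "cy" (the principal point, pixels), "position" and "rotation" of the camera in the world; the wrist camera has in their place "hand_eye" (4x4, takes a point from camera to tool coordinates, whose origin is the TCP and whose axes are the flange's). Camera axes: x right, y up, looking along -z (the intrinsics and any distortion apply to the point x, -y, -z); pixel columns grow to the right and rows downward; lengths in m; the calibration is good to about 2 mm. The wrist camera is an equidistant fisheye: a pixel r from the principal point sees the ray r / f radians off the axis. A picture is of the moment at which its call begins: read the wrist's pose just before it. There is no depth.
- r.job_done(): hands the job in; it is judged then, once.
The state is a dict: "t": time; "qpos": joint angles; "joint_velocities": joint speeds; "joint_torque": joint torques, N m; "eef_pos": TCP position; "eef_rot": TCP orientation; "wrist_force": force on the tool from outside, world axes, zero at the start; "wrist_torque": the same for the moment, N m; "grip_width": finger opening in m; "grip_force": force on a finger pad.
Only numpy, scipy, OpenCV 4.12 (cv2) and the standard library are available. Lean on these libraries where they do the work, as an engineer would, in place of code of your own. Each camera call takes 0.05 s, during which the arm holds its last target. There are 200 camera calls.

## Task

Pump up the plant mister that stands on the okey table: with the fingertips press its spring plunger all the way down and let it come all the way up, again and again, until the metal indicator pin on its lid has popped fully out, then come away and leave it standing upright where it is. Only press the plunger: do not lift, tip or shove the mister, do not touch the pin, and leave the tea glass, ashtray, tile rack and tile tray undisturbed.

Things in the scene. Friction and masses are not known exactly. Their poses are not given: they have to be found in the camera images.
- mister: loose hand-pumped compression mister, about 1.0 kg, standing upright on the table: white plastic tank 110 mm in diameter and 150 mm tall, black screw lid 96 mm wide (rounded top at 186 mm), a black nozzle arm with a brass tip and a thumb lever on the lid reaching 112 mm out along its own +x (top at 212 mm), a D handle on the side reaching 104 mm out along -x. Origin at the centre of its underside; z up along the plunger's axis. It can slide or tip if pushed off centre.
- plunger_top (a point): centre of the flat top of the pump plunger, a black mushroom knob 48 mm in diameter (flat top 40 mm across, 22 mm thick) on a thin steel rod, on the tank's axis; 258 mm above the table when up, 224 mm when fully down. It moves with the knob.
- plunger (a joint): plunger depth in m: 0 = fully up, 0.034 = pressed fully down on its stop. A spring returns it (about 5 N at the top, 10 N at the bottom); pumping adds about 4 N, and drag a little more, so allow 12 to 18 N to reach the stop. Only a full stroke, from all the way up to all the way down, pumps; a stroke shorter than 30 mm, or one not begun within 3 mm of the top, adds little or nothing. 3 to 6 full strokes are needed, depending on the pressure left in the tank.
- pin_tip (a point): centre of the top of the indicator pin, a bare aluminium pin 10 mm in diameter with two dark ring marks, in a small grey gland 20 mm wide on the lid, 34 mm from the plunger's axis (at x = 16, y = -30.5 mm in the mister's frame). Its tip is 197 mm above the table when fully in and 221 mm when fully out.
- pin (a joint): how far the indicator pin stands out, in m: 0 = in, 0.024 = fully out. It rises a step of about 4 mm with every full stroke (2 to 6 mm with the first one), stays where it is between strokes, and stays fully out after that (further strokes then do no harm).
- tea_glass: loose waisted glass, 62 mm in diameter, 85 mm tall; origin at the centre of its underside. A bystander.
- ashtray: loose round aluminium ashtray, 108 mm in diameter, 29 mm tall; origin at the centre of its underside. A bystander.
- tile_rack: loose pale blue plastic okey rack with tiles, 360 mm long (its y) by 86 mm by about 65 mm tall; origin at the centre of its underside. A bystander.
- tile_tray: loose dark wooden tray with tiles, 140 mm by 200 mm by 32 mm tall; origin at the centre of its underside. A bystander.
Mind the look-alikes: they are no part of the job. There is more than one size of the mister; the job needs the smallest.

How it is judged:
On the way, in this order (a step that is already met when the one before it is completed fails the run):
1. the plunger is pressed all the way down (value of joint plunger above 0.03 m), for 0.02 s.
2. the plunger is let all the way up again (value of joint plunger below 0.004 m), for 0.02 s.
3. repeated strokes have brought the indicator pin fully out (value of joint pin above 0.022 m), for 0.1 s.
At the end, for the whole second after the job is handed in: the indicator pin stands at least 22 mm out (24 is full), the plunger is back up within 3 mm, the mister stands upright and still on the table within 40 mm of where it was, and the tea glass, ashtray, tile rack and tile tray are within 30 mm of where they were (value of joint pin above 0.022 m and value of joint plunger below 0.003 m and angle between mister's own z axis and vertical below 0.05 rad and height (world z) of mister between -0.005 and 0.005 m and distance of mister from where it was at the start of the episode below 0.04 m and linear speed of mister below 0.02 m/s and distance of each of tea_glass, ashtray, tile_rack, tile_tray from where it was at the start of the episode below 0.03 m); the robot touches nothing.
It fails at once if the mister is lifted off the table (height (world z) of mister above 0.012 m).
It fails at once if the mister is tipped (angle between mister's own z axis and vertical above 0.25 rad).
It fails at once if the mister is shoved from its place (distance of mister from where it was at the start of the episode above 0.05 m).
It fails at once if the indicator pin is touched (contact force between the fingers and pin above 1 N).
It fails at once if a bystander is knocked or moved (distance of any of tea_glass, ashtray, tile_rack, tile_tray from where it was at the start of the episode above 0.03 m or angle between tea_glass's own z axis and vertical above 0.3 rad).
It also fails if it takes over 48 s, if anything falls off the work surface, if the arm or the gripper's body presses on something with over 40 N, if the wrist force passes 120 N, or if a joint passes its speed limit or range.

## Working session

There is one attempt and no reset: what is moved stays moved. The work goes in short steps, Python scripts to look and compute and a tool call to move; the robot and the scene stay as the last step left them, time stands still between calls to the robot, and variables do not carry over. Pictures are saved under pics/ and viewed, at most 10 in all, crops included, and the job is handed in when it is done.

Besides the shell and the picture viewer there is one more tool, called after ">>>" by a JSON object that holds its "op" and its "data", one argument or row to a line. send_rows: Moves the arm, as the interface text tells. Its arguments: {"type":"object","properties":{"deltas":{"type":"string"}},"required":["deltas"]}

```bash
mkdir -p pics
python3 - <<'E'
from bench import r, read_camera
import cv2,pickle
d={}
for n in("scene","top"):
    c=read_camera(n);d[n]=c
    cv2.imwrite(f"pics/{n}0.png",c["color"][:,:,::-1])
    print(n,{k:v for k,v in c.items() if k!="color"})
pickle.dump(d,open("cams.pkl","wb"))
s=r.sense();print(s["t"],s["eef_pos"],s["eef_rot"],s["wrist_force"])
E
```

```text
scene {'fov_y': 44.584891525398405, 'cx': 321.05859244645137, 'cy': 188.16146035524196, 'position': array([0.99187477, 0.10137109, 1.24156623]), 'rotation': array([0.61450091, 0.13138522, 0.17147212, 0.7587647 ])}
top {'fov_y': 46.52708226733992, 'cx': 325.18342776773704, 'cy': 202.3225249496621, 'position': array([0.37844889, 0.00987328, 1.25774732]), 'rotation': array([-0.69807672, -0.03771438,  0.04327826,  0.71371809])}
0.1 [0.26053132 0.53978596 0.22189532] [-2.67061108e-04  2.22997501e-01  9.74818663e-01 -7.86323435e-04] [-0.88825501 -0.1601725   0.64672074]
```

View pics/scene0.png

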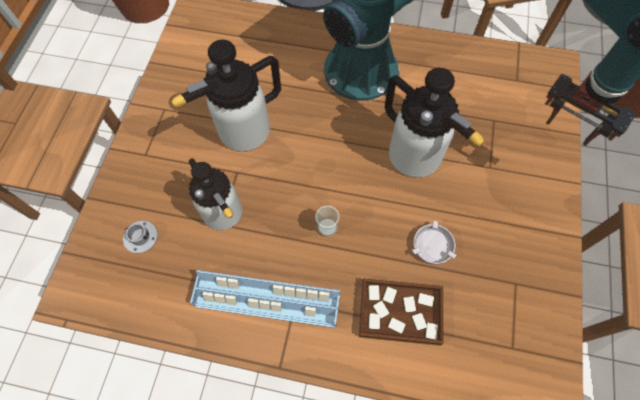

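View pics/top0.png

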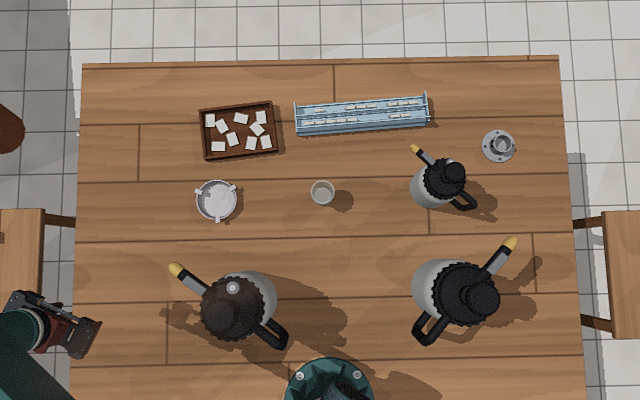

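Three candidates for the mister: scene (240,100), scene (425,120) and scene (213,195). In the top view they are (240,305), (465,290) and (440,180). The small one at scene (213,195) / top (440,180) looks right, so I'll check it in a close crop.

Run:
```python
import cv2,numpy as np
a=cv2.imread("pics/scene0.png")[145:240,170:250]; b=cv2.imread("pics/top0.png")[135:230,400:480]
f=lambda i:cv2.resize(i,None,fx=5,fy=5,interpolation=cv2.INTER_CUBIC)
cv2.imwrite("pics/crop.png",np.clip(np.hstack([f(a),f(b)])*1.5,0,255).astype(np.uint8))
```

```text
(no output)
```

View pics/crop.png

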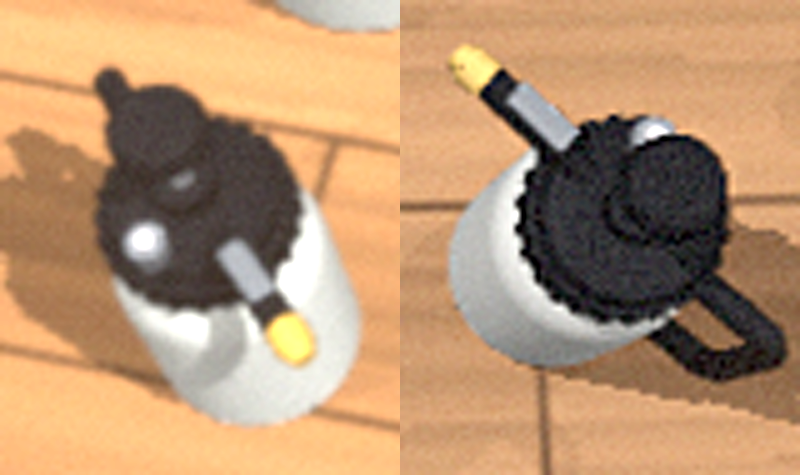

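The crop shows the small mister alone, with the knob at scene (201,169.5) / top (455.5,172), the pin at scene (199,193) / top (451,161), and the nozzle tip at scene (228,212) / top (413.5,148).

```bash
cat > h.py <<'E'
import numpy as np,pickle
from scipy.spatial.transform import Rotation as R
d=pickle.load(open("cams.pkl","rb"))
def ray(n,u,v):
    c=d[n];f=200/np.tan(np.radians(c["fov_y"]/2))
    w=c["rotation"];q=R.from_quat([w[1],w[2],w[3],w[0]])
    return c["position"],q.apply([(u-c["cx"])/f,-(v-c["cy"])/f,-1])
def at(n,u,v,z):
    p,k=ray(n,u,v);return p+k*(z-p[2])/k[2]
def tri(a,b):
    (p,k),(q,l)=ray("scene",*a),ray("top",*b)
    s=np.linalg.lstsq(np.c_[k,-l],q-p,rcond=None)[0]
    A=p+k*s[0];B=q+l*s[1];return (A+B)/2,np.linalg.norm(A-B)
E
python3 - <<'E'
from h import *
np.set_printoptions(precision=4,suppress=True)
for nm,a,b,z in(("knob",(201,169.5),(455.5,172),.258),("pin",(199,193),(451,161),.199),("tip",(228,212),(413.5,148),.2)):
    print(nm,*tri(a,b),at("scene",*a,z),at("top",*b,z))
for nm,p in(("glass",(322,192)),("ash",(216,201)),("rackL",(295,118)),("rackR",(429,110)),("bigL",(215,325)),("bigR",(480,300))): print(nm,at("top",*p,.05 if nm[0]!='b' else .38))
E
```

```text
knob [ 0.5547 -0.2859  0.2522] 0.0022089917416465345 [ 0.5572 -0.2825  0.258 ] [ 0.5539 -0.2853  0.258 ]
pin [ 0.5905 -0.2931  0.1964] 0.0026396233617872857 [ 0.5915 -0.2907  0.199 ] [ 0.5903 -0.2937  0.199 ]
tip [ 0.6233 -0.2092  0.1979] 0.0018704773932543902 [ 0.6241 -0.2095  0.2   ] [ 0.6226 -0.2078  0.2   ]
glass [0.5448 0.0065 0.05  ]
ash [0.527  0.2836 0.05  ]
rackL [0.7455 0.0742 0.05  ]
rackR [ 0.7602 -0.2848  0.05  ]
bigL [0.2566 0.2097 0.38  ]
bigR [ 0.2905 -0.2817  0.38  ]
```

>>> {"op": "send_rows", "data": {
  "deltas": "0 0 -.1 0 0;0 0 -.12 0 0;0 0 -.12 0 0;0 0 -.12 0 0;-.09 -.007 0 0 0;-.09 -.007 0 0 0;-.09 -.007 0 0 0;-.09 -.007 0 0 0;-.09 -.007 0 0 0;-.09 -.007 0 0 0;0 0 0 0 0;0 0 0 0 0"
}}

```text
t: 1.6
eef_pos: [0.4944, 0.4041, 0.4521]
eef_rot: [-0.001, 0.223, 0.975, -0.0]
wrist_force: [-0.7, 0.4, 0.6]
grip_width: 0.0004
grip_force: 0.0
```

>>> {"op": "send_rows", "data": {
  "deltas": "-.044 -.074 0 0 0;-.044 -.074 0 0 0;-.044 -.074 0 0 0;-.044 -.074 0 0 0;-.044 -.074 0 0 0;-.044 -.074 0 0 0;-.044 -.074 0 0 0;-.044 -.074 0 0 0;-.044 -.074 0 0 0;-.044 -.074 0 0 0;-.044 -.074 0 0 0;-.044 -.074 0 0 0;-.044 -.074 0 0 0;-.044 -.074 0 0 0;-.044 -.074 0 0 0;-.044 -.074 0 0 0;0 0 0 0 0;0 0 0 0 0"
}}

```text
t: 3.85
eef_pos: [0.5546, -0.2805, 0.4527]
eef_rot: [-0.0, 0.222, 0.975, 0.0]
wrist_force: [0.7, -0.1, -0.4]
grip_width: 0.0002
grip_force: 0.0
```

>>> {"op": "send_rows", "data": {
  "deltas": "-.006 -.007 .06 0 0;0 0 .08 0 0;0 0 .08 0 0;0 0 .04 0 0;0 0 0 0 0;0 0 0 0 0"
}}

```text
t: 4.6
eef_pos: [0.5564, -0.2858, 0.3242]
eef_rot: [0.001, 0.222, 0.975, -0.0]
wrist_force: [-0.1, 0.7, 0.3]
grip_width: 0.0006
grip_force: 0.0
```

Run:
```python
from bench import r, read_camera
import cv2,numpy as np
s=r.sense();print(s["t"],s["eef_pos"],s["eef_rot"],s["wrist_force"])
w=read_camera("wrist");print({k:v for k,v in w.items() if k!="color"})
c=read_camera("scene")["color"][110:250,130:290]
t=read_camera("top")["color"][100:240,380:540]
st=cv2.resize(np.hstack([c,t]),None,fx=2,fy=2)
im=np.vstack([st,w["color"]])[:,:,::-1]
cv2.imwrite("pics/close.png",im[:600]) ; cv2.imwrite("pics/w1.png",w["color"][:,:,::-1]);cv2.imwrite("pics/st1.png",st[:,:,::-1])
```

```text
4.6 [ 0.55637098 -0.28579441  0.32423077] [ 9.48218595e-04  2.22353827e-01  9.74965533e-01 -2.93093342e-04] [-0.08233141  0.69573814  0.32820727]
{'fov_y': 65.70646984690485, 'cx': 323.9100944773163, 'cy': 200.1123631271528, 'hand_eye': array([[-6.42434133e-04,  9.63443718e-01,  2.67910042e-01,
         7.31251488e-02],
       [ 9.99999741e-01,  7.05940309e-04, -1.40718091e-04,
         1.55993939e-04],
       [-3.24702458e-04,  2.67909882e-01, -9.63443921e-01,
        -1.62633213e-01],
       [ 0.00000000e+00,  0.00000000e+00,  0.00000000e+00,
         1.00000000e+00]])}
```

View pics/w1.png

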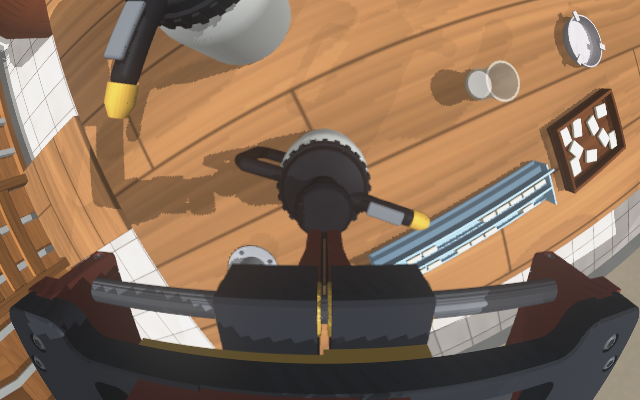

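View pics/st1.png

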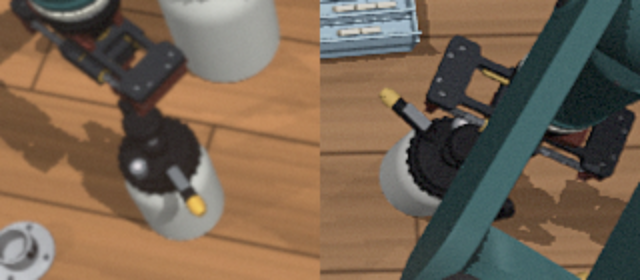

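In the wrist view the fingers are over the small mister's knob, which is centred near (326,207); its sides are at x≈299 and 354. I'll project it to check the alignment.

Run:
```python
from bench import r, read_camera
import cv2,numpy as np
from scipy.spatial.transform import Rotation as R
s=r.sense();w=read_camera("wrist");H=w["hand_eye"];q=s["eef_rot"]
T=R.from_quat([*q[1:],q[0]]);p=s["eef_pos"];f=200/np.tan(np.radians(w["fov_y"]/2))
def proj(X):
    c=np.linalg.inv(H[:3,:3])@(T.inv().apply(X-p)-H[:3,3]);v=np.array([c[0],-c[1],-c[2]])
    n=np.hypot(*v[:2]);th=np.arctan2(n,v[2]);return np.array([w["cx"],w["cy"]])+f*th*v[:2]/n
a=np.linspace(0,2*np.pi,24)
im=cv2.resize(w["color"][100:300,220:440,::-1],None,fx=3,fy=3,interpolation=cv2.INTER_CUBIC)
im=np.clip(im*1.6,0,255).astype(np.uint8)
for rad,z,col in((.020,.258,(0,255,0)),(.024,.250,(0,0,255)),(.055,.15,(255,0,0))):
    P=np.array([proj(np.array([.556+rad*np.cos(t),-.285+rad*np.sin(t),z])) for t in a])
    print(P.min(0),P.max(0))
    for u in (P-[220,100])*3: cv2.circle(im,tuple(int(x) for x in u),2,col,-1)
cv2.imwrite("pics/ov.png",im)
```

```text
[299.8101016  185.20321597] [351.0877305  234.21996215]
[295.63680006 177.915267  ] [355.2043868  235.06159754]
[276.21583774 131.42558679] [373.90665601 227.20055851]
```

View pics/ov.png

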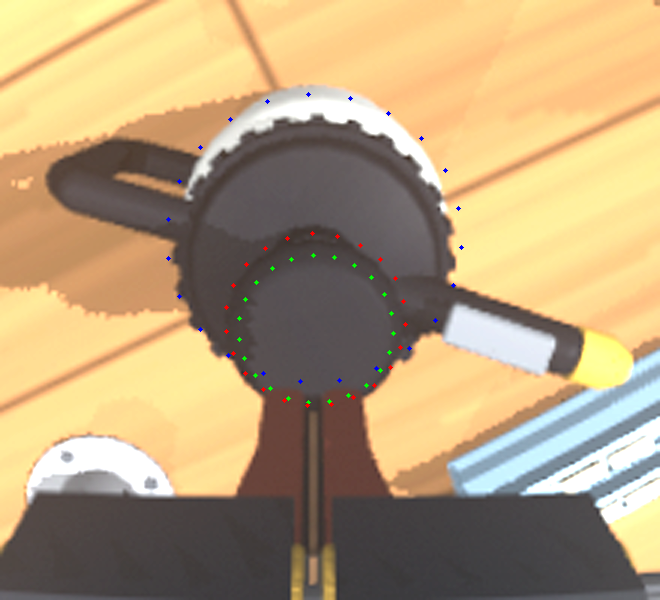

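The model outline fits to about 1 mm. Pressing now, in gentle steps.

>>> {"op": "send_rows", "data": {
  "deltas": "0 0 .06 0 0;0 0 .05 0 0;0 0 .02 0 0;0 0 .02 0 0;0 0 .02 0 0;0 0 .02 0 0;0 0 0 0 0;0 0 0 0 0"
}}

```text
t: 5.8
eef_pos: [0.5563, -0.2871, 0.2302]
eef_rot: [0.001, 0.223, 0.975, -0.001]
wrist_force: [-2.9, 1.6, 8.5]
grip_width: 0.0003
grip_force: 4.4
```

>>> {"op": "send_rows", "data": {
  "deltas": "0 0 .006 0 0;0 0 .006 0 0;0 0 0 0 0;0 0 0 0 0"
}}

```text
t: 6.3
eef_pos: [0.5565, -0.2872, 0.2248]
eef_rot: [0.002, 0.223, 0.975, -0.001]
wrist_force: [-4.0, 2.2, 11.0]
grip_width: 0.0005
grip_force: 5.8
```

>>> {"op": "send_rows", "data": {
  "deltas": "0 0 .004 0 0;0 0 .002 0 0;0 0 0 0 0"
}}

```text
t: 6.68
eef_pos: [0.5576, -0.2879, 0.2247]
eef_rot: [0.003, 0.223, 0.975, -0.001]
wrist_force: [-6.7, 3.3, 25.4]
grip_width: 0.0008
grip_force: 12.7
```

>>> {"op": "send_rows", "data": {
  "deltas": "0 0 -.03 0 0;0 0 -.03 0 0;0 0 -.03 0 0;0 0 -.01 0 0;0 0 0 0 0;0 0 0 0 0"
}}

```text
t: 7.42
eef_pos: [0.5553, -0.2864, 0.2678]
eef_rot: [-0.001, 0.223, 0.975, 0.0]
wrist_force: [-0.2, -0.7, -0.2]
grip_width: 0.0004
grip_force: 0.0
```

Run:
```python
from bench import r, read_camera
import cv2,numpy as np
s=r.sense();print(s["t"],s["eef_pos"],s["wrist_force"])
c=read_camera("scene")["color"][145:240,170:250]
a=cv2.imread("pics/scene0.png")[145:240,170:250]
f=lambda i:cv2.resize(i,None,fx=5,fy=5,interpolation=cv2.INTER_CUBIC)
cv2.imwrite("pics/s2.png",np.clip(np.hstack([f(a),f(c[:,:,::-1])])*1.5,0,255).astype(np.uint8))
```

```text
7.425 [ 0.55534488 -0.28643384  0.26778629] [-0.1779149  -0.70010076 -0.18090465]
```

View pics/s2.png

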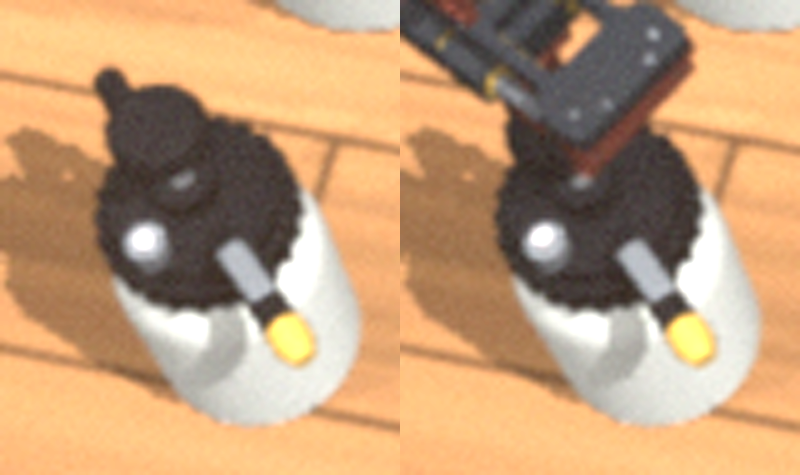

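The mister has not moved, and the pin at (544,240) may have risen slightly. Repeating the same stroke.

>>> {"op": "send_rows", "data": {
  "deltas": "0 0 .03 0 0;0 0 .03 0 0;.002 0 .03 0 0;.002 0 .01 0 0;0 0 0 0 0;0 0 0 0 0"
}}

```text
t: 8.22
eef_pos: [0.5566, -0.2873, 0.2241]
eef_rot: [0.004, 0.223, 0.975, -0.002]
wrist_force: [-3.6, 2.9, 32.0]
grip_width: 0.0004
grip_force: 16.3
```

>>> {"op": "send_rows", "data": {
  "deltas": "-.002 0 -.03 0 0;-.002 0 -.03 0 0;0 0 -.03 0 0;0 0 -.01 0 0;0 0 0 0 0;0 0 0 0 0;0 0 .03 0 0;0 0 .03 0 0;.002 0 .03 0 0;.002 0 .01 0 0;0 0 0 0 0;0 0 0 0 0"
}}

```text
t: 9.72
eef_pos: [0.5565, -0.2872, 0.2241]
eef_rot: [0.004, 0.223, 0.975, -0.001]
wrist_force: [-4.2, 4.0, 33.0]
grip_width: 0.0004
grip_force: 16.6
```

>>> {"op": "send_rows", "data": {
  "deltas": "-.002 0 -.03 0 0;-.002 0 -.03 0 0;0 0 -.03 0 0;0 0 -.01 0 0;0 0 0 0 0;0 0 0 0 0"
}}

```text
t: 10.48
eef_pos: [0.555, -0.2862, 0.2675]
eef_rot: [-0.001, 0.223, 0.975, 0.0]
wrist_force: [-0.5, 0.4, 0.1]
grip_width: 0.0005
grip_force: 0.0
```

```bash
cat > pin.py <<'E'
from bench import r, read_camera
import cv2,numpy as np,sys
s=r.sense();print(s["t"],s["eef_pos"],s["wrist_force"])
c=read_camera("scene")["color"][:,:,::-1]
cv2.imwrite(f"pics/{sys.argv[1]}_full.png",c)
f=lambda i:cv2.resize(i[145:240,170:250],None,fx=5,fy=5,interpolation=cv2.INTER_CUBIC)
cv2.imwrite(f"pics/{sys.argv[1]}.png",np.clip(np.hstack([f(cv2.imread("pics/scene0.png")),f(c)])*1.5,0,255).astype(np.uint8))
from h import *
# expected pixel of pin tip by height
cc=d["scene"];ff=200/np.tan(np.radians(cc["fov_y"]/2));w=cc["rotation"];q=R.from_quat([w[1],w[2],w[3],w[0]])
for z in(.197,.209,.221):
    v=q.inv().apply(np.array([.5895,-.2931,z])-cc["position"]);u=np.array([cc["cx"]-ff*v[0]/v[2],cc["cy"]+ff*v[1]/v[2]])
    print(z,(u-[170,145])*5+[400,0])
E
python3 pin.py s3
```

```text
10.475 [ 0.55500736 -0.2862114   0.26749667] [-0.53544375  0.39392166  0.08250604]
0.197 [542.5352403  237.05197942]
0.209 [536.39642005 226.42932542]
0.221 [530.13931195 215.60198536]
```

View pics/s3.png

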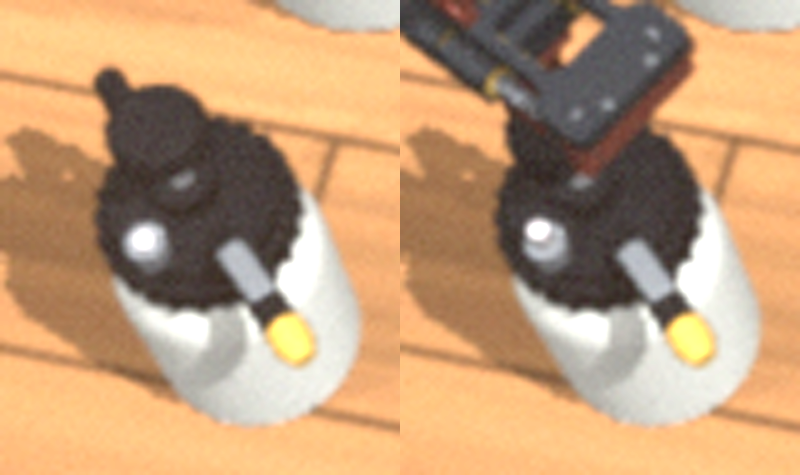

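The pin tip is now at (538,230), about 10 mm out, and the mister has not moved. Extra strokes do no harm, so I'll do four more.

>>> {"op": "send_rows", "data": {
  "deltas": "0 0 .03 0 0;0 0 .03 0 0;.002 0 .03 0 0;.002 0 .01 0 0;0 0 0 0 0;-.002 0 -.03 0 0;-.002 0 -.03 0 0;0 0 -.03 0 0;0 0 -.01 0 0;0 0 0 0 0;0 0 .03 0 0;0 0 .03 0 0;.002 0 .03 0 0;.002 0 .01 0 0;0 0 0 0 0;-.002 0 -.03 0 0;-.002 0 -.03 0 0;0 0 -.03 0 0;0 0 -.01 0 0;0 0 0 0 0"
}}

```text
t: 13.02
eef_pos: [0.5551, -0.2863, 0.2678]
eef_rot: [-0.001, 0.223, 0.975, 0.0]
wrist_force: [0.2, 0.6, -0.5]
grip_width: 0.0004
grip_force: 0.0
```

>>> {"op": "send_rows", "data": {
  "deltas": "0 0 .03 0 0;0 0 .03 0 0;.002 0 .03 0 0;.002 0 .01 0 0;0 0 0 0 0;-.002 0 -.03 0 0;-.002 0 -.03 0 0;0 0 -.03 0 0;0 0 -.01 0 0;0 0 0 0 0;0 0 .03 0 0;0 0 .03 0 0;.002 0 .03 0 0;.002 0 .01 0 0;0 0 0 0 0;-.002 0 -.03 0 0;-.002 0 -.03 0 0;0 0 -.03 0 0;0 0 -.01 0 0;0 0 0 0 0"
}}

```text
t: 15.52
eef_pos: [0.5551, -0.2863, 0.2677]
eef_rot: [-0.001, 0.223, 0.975, 0.0]
wrist_force: [0.3, 0.6, 0.8]
grip_width: 0.0009
grip_force: 0.0
```

```bash
python3 pin.py s4
```

```text
15.525 [ 0.55510211 -0.28627347  0.26773998] [0.30975196 0.60052585 0.76841619]
0.197 [542.5352403  237.05197942]
0.209 [536.39642005 226.42932542]
0.221 [530.13931195 215.60198536]
```

View pics/s4.png

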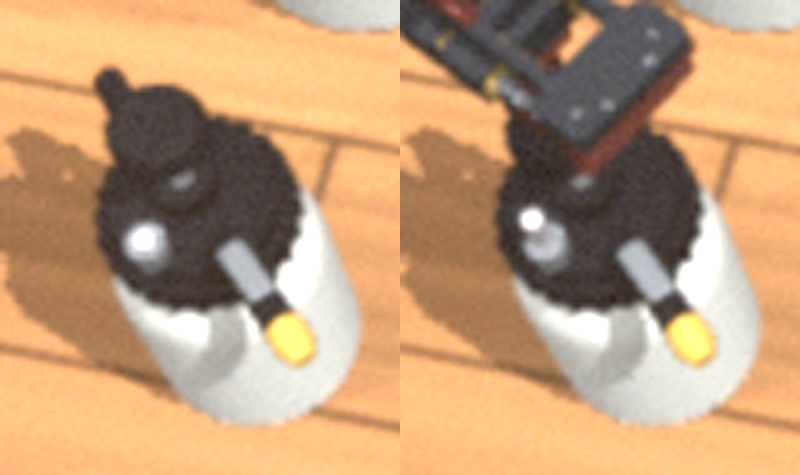

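The pin tip at (531,218) looks fully out. I'll add two harmless strokes, check the tip stays put, then back off.

>>> {"op": "send_rows", "data": {
  "deltas": "0 0 .03 0 0;0 0 .03 0 0;.002 0 .03 0 0;.002 0 .01 0 0;0 0 0 0 0;-.002 0 -.03 0 0;-.002 0 -.03 0 0;0 0 -.03 0 0;0 0 -.01 0 0;0 0 0 0 0;0 0 .03 0 0;0 0 .03 0 0;.002 0 .03 0 0;.002 0 .01 0 0;0 0 0 0 0;-.002 0 -.03 0 0;-.002 0 -.03 0 0;0 0 -.03 0 0;0 0 -.01 0 0;0 0 0 0 0"
}}

```text
t: 18.08
eef_pos: [0.5551, -0.2863, 0.2677]
eef_rot: [-0.001, 0.223, 0.975, 0.0]
wrist_force: [0.7, 0.7, 0.1]
grip_width: 0.0004
grip_force: 0.0
```

>>> {"op": "send_rows", "data": {
  "deltas": "0 0 -.06 0 0;0 0 -.1 0 0;0 0 -.1 0 0;0 0 -.06 0 0;0 0 0 0 0;0 0 0 0 0;0 0 0 0 0;0 0 0 0 0"
}}

```text
t: 19.08
eef_pos: [0.5553, -0.2864, 0.4272]
eef_rot: [-0.001, 0.223, 0.975, 0.0]
wrist_force: [-0.3, -0.5, 0.8]
grip_width: 0.0007
grip_force: 0.0
```

```bash
python3 pin.py s5
python3 - <<'E'
import cv2,numpy as np
for n in("scene0","s3_full","s4_full","s5_full"):
    g=cv2.imread(f"pics/{n}.png",0)[180:205,190:208].astype(float);w=np.clip(g-150,0,None)
    y,x=np.mgrid[180:205,190:208];print(n,(x*w).sum()/w.sum(),(y*w).sum()/w.sum())
E
```

```text
19.075 [ 0.55525943 -0.28635373  0.42718636] [-0.28416667 -0.4524808   0.76102353]
0.197 [542.5352403  237.05197942]
0.209 [536.39642005 226.42932542]
0.221 [530.13931195 215.60198536]
scene0 198.27218934911244 192.5207100591716
s3_full 197.27169811320755 190.6320754716981
s4_full 195.90084388185653 188.5253164556962
s5_full 195.90405117270788 188.49893390191897
```

View pics/s5_full.png

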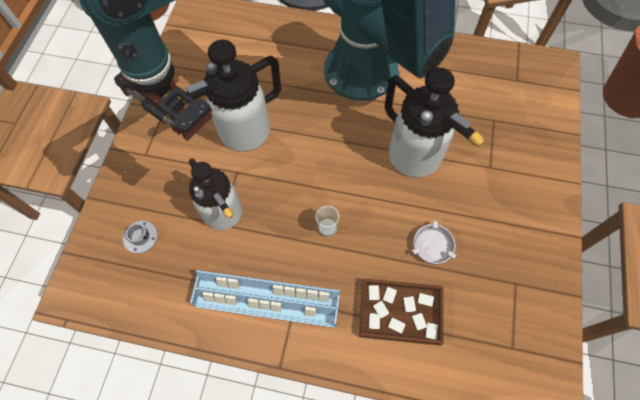

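The two extra strokes left the pin where it was (188.5 both times), so it is fully out. The picture shows the mister standing where it was at (213,195), the bystanders undisturbed and the arm clear.

```bash
python3 -c "
from bench import r
print(r.job_done())"
```

```text
the job is handed in; nothing more can be done
None
```

I pumped the smallest mister with 9 full strokes until its indicator pin stood fully out, and the last two no longer moved it. The final picture shows the mister upright in place and the bystanders undisturbed. The arm had backed away before I handed the job in; no verdict came back.

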